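Release the latched key on the gearbox test bench

ROBOT

A 6-joint arm with a two-finger parallel gripper is mounted at the origin on the work surface. World frame = base frame: x ahead of the robot, y to its left, z up, the work surface at z = 0. Lengths are in m, angles in rad, forces in N, time in s.
With the tool pointing down it reaches from about 0.325 to 1 m from the base axis. Payload 5.1 kg.
Tool frame: the origin (TCP) lies at the very end of the fingers, on their centre line; the grasp point (between the pads) lies 19 mm behind it; z points along the fingers, y is the line along which they close (so a half turn about z gives the same grasp; the last joint's range is limited). The gripper opens to 85 mm and grips with 20 to 120 N. Pads are 22 mm wide; open, the fingers measure 114 mm over their backs; the gripper's body (76 mm by 85 mm) begins 54 mm behind the grasp point. The pads swing forward as they close: fully open they stand 13 mm farther back than shut.
Start: joints at [-0.083, 0.124, 1.65, -0, 1.367, -0.083], TCP at [0.65, -0, 0.231] pointing down, gripper open.
Joint ranges: [-2.61, 2.61], [-1.02, 2.33], [0.03, 2.71], [-1.35, 4.49], [0.32, 2.68], [-2.91, 2.91]. Speed limits (rad/s): [2.57, 2.57, 3.14, 3.14, 3.14, 3.14].

INTERFACE

Orientations are given as a rotation vector (axis times angle).
In Python, from cell import r gives the robot as it stands.
- The arm moves only by the tool move_arm, never from a script. Its argument "plan" is one flat list of numbers, 7 for each row, row after row: the turn, a rotation vector about the world's x, y, z in rad, then the shift along the world's x, y, z in m, then the finger opening in m, from 0 to 0.0854. A call has 1 to 20 rows; each row shifts and turns the commanded pose from where the row before left it; what a row does not reach is not made up. A row lasts 1/8 s, in which the tool goes at most 62.5 mm and 10.7 degrees, less where a joint would pass 70% of its speed; a pose out of reach is approached as far as the arm can. A call is refused whole if a number of a shift passes 0.0625 or a number of a turn 0.188, either way. A call with a gripper value outside its range is refused whole. The fingers move at their own pace and stop on an object; "newtons" is the grip in N (left out, the last holds). Time passes only in rows, so rows that do not move let the fingers close. It gives the time, the measured TCP pose, the force, the opening and the grip force at its end, in the units of the state.
- r.get_obs(): the state, without advancing time (a new reading comes with each control period).
- r.read_camera(name): name is "scene" or "side" or "wrist"; returns a dict with "frame" (420x560x3 uint8, red, green, blue), "fx", "fy", "cx", "cy" (pixels), "R" (3x3) and "t" (3): a world point X has camera coordinates R X + t; the wrist camera has in their place "mount" (4x4, takes a point from camera to tool coordinates, whose origin is the TCP and whose axes are the flange's). Camera axes: x right, y down, z forward; pixel columns grow to the right and rows downward; lengths in m; the calibration is good to about 2 mm. A picture is of the moment at which its call begins: read the wrist's pose just before it. There is no depth.
- r.job_done(): hands the job in; it is judged then, once.
The state is a dict: "time_s": time; "q": joint angles; "joint_vel": joint speeds; "effort": joint torques, N m; "tcp_pos": TCP position; "ee_rot": TCP orientation; "ft_force": force on the tool from outside, world axes, zero at the start; "torque": the same for the moment, N m; "opening": opening from 0.0 (shut) to 1.0 (fully open); "gripper_force": force on a finger pad.
Only numpy, scipy, OpenCV 4.12 (cv2) and the standard library are available. Lean on these libraries where they do the work, as an engineer would, in place of code of your own. Each camera call takes 0.05 s, during which the arm holds its last target. There are 200 camera calls.

TASK

One of the four identical keys on the control box is still latched down. Tap all four lightly with a fingertip, one after the other from the left end (seen from the robot) to the right, to find it; then push that key right down so that it releases and springs fully up level with the others. The other keys are only to be tapped, not pushed down, and the gearbox parts standing around stay where they are, neither shifted nor lifted.

Things in the scene. Friction and masses are not known exactly. Their poses are not given: they have to be found in the camera images.
- console: grey control box with an aluminium top, 160 mm deep (x) x 290 mm wide (y) x 60 mm high, fixed on the table top, level; origin at the centre of its underside, x pointing away from the robot's side, y to the left. The four keys stand in a row along its y, 62 mm apart, 30 mm in front of (-x of) its centre line.
- key_1: leftmost of four identical keys (y = +93 mm in the box's frame): flat square grey plastic cap 34 x 34 mm; origin at the centre of the cap's top face, z up. A key moves only straight down, 10 mm in all. Standing fully up, its top is 76 mm above the underside of the box, 16 mm proud of the box's top; latched, 6 mm lower; at the bottom of its travel, 10 mm lower
- key_2: second key from the left (y = +31 mm), same as key_1. How an unlatched key feels: it starts to give at about 1 N, yields about 3 mm per further newton and bottoms at about 4.5 N
- key_3: third key from the left (y = -31 mm), same as key_1. How the latched key feels: 6 mm lower and firm, it does not give below about 3 N, then goes 4 mm to the bottom under about 4 to 6 N
- key_4: rightmost key (y = -93 mm), same as key_1. Release: when the latched key is pushed to the bottom (the latch trips about 9 mm below the fully-up height) the latch lets go and the key springs fully up as the finger is withdrawn; it does not catch again
- sleeve: loose flanged steel bushing, 58 mm tall, 30 mm outside diameter, flange 44 mm; origin at the centre of its underside, stands in front of the control box
- ring_gear: loose dark steel ring gear, 86 mm across, 18 mm tall; origin at the centre of its underside, lies in front of the control box
- collar: loose steel ring, 28 mm across, 16 mm tall; origin at the centre of its underside, lies on top of the control box on the strip behind the keys
- shaft: loose steel shaft standing on its gear, 125 mm tall, gear 80 mm across; origin at the centre of its underside, right of the control box
- drum: loose clutch drum, 94 mm across, 78 mm tall; origin at the centre of its underside, left of the control box
- pinion: loose pinion, 46 mm across, 42 mm tall; origin at the centre of its underside, behind the control box
- driver: loose screwdriver lying behind the control box; origin at its middle, underneath

How it is judged:
By the outcome, as a careful person would: the job done as asked, in the order asked, and still so for the second after the job is handed in, with the robot touching nothing.
It also fails if it takes over 48 s, if anything falls off the work surface, if the arm or the gripper's body presses on something with over 40 N, if the wrist force passes 120 N, or if a joint passes its speed limit or range.

## Working session

There is one attempt and no reset: what is moved stays moved. The work goes in short steps, Python scripts to look and compute and a tool call to move; the robot and the scene stay as the last step left them, time stands still between calls to the robot, and variables do not carry over. Pictures are saved under pics/ and viewed, at most 10 in all, crops included, and the job is handed in when it is done.

Besides the shell and the picture viewer there is one more tool, called after "Request:" as a command line: name --argument value ..., lists and objects as JSON in quotes. move_arm: Moves the arm, as the interface text tells. Its arguments: {"type":"object","properties":{"plan":{"type":"array","items":{"type":"number"}},"newtons":{"type":"number"}},"required":["plan"]}

```bash
mkdir -p pics; ls
python3 - <<'E'
from cell import r
import cv2,numpy as np
o=r.get_obs();print(o)
for n in("scene","side","wrist"):
    c=r.read_camera(n);cv2.imwrite(f"pics/{n}0.png",c["frame"][:,:,::-1])
    print(n,{k:np.round(v,4).tolist() for k,v in c.items() if k!="frame"})
    np.savez(f"{n}0.npz",**c)
E
```

```text
pics
{'time_s': 0.0, 'q': array([-8.25995008e-02,  1.24532765e-01,  1.65164812e+00,  3.79679807e-05,
        1.36749761e+00, -8.25902628e-02]), 'joint_vel': array([ 0.00014836, -0.00145932, -0.00328214,  0.00087061, -0.00085937,
        0.00127777]), 'effort': array([ 3.96925461e-04, -4.23608243e+01, -3.65454090e+01,  2.94756808e-05,
        6.89593100e-03,  2.82237529e-06]), 'tcp_pos': array([6.49402139e-01, 3.10323533e-05, 2.30050414e-01]), 'ee_rot': array([-2.22031740e+00, -2.22027978e+00,  2.07212030e-03]), 'ft_force': array([-0.29603195,  0.91663841, -0.08985465]), 'torque': array([-0.05291706, -0.01203143, -0.01600239]), 'gripper_force': 0.0, 'opening': 1.0022588051043615}
scene {'fx': 476.5951, 'fy': 476.5951, 'cx': 277.0412, 'cy': 208.2888, 'R': [[-0.3269, 0.9449, 0.0168], [0.7574, 0.2726, -0.5933], [-0.5652, -0.1812, -0.8048]], 't': [0.128, -0.4277, 1.4405]}
side {'fx': 414.4451, 'fy': 414.4451, 'cx': 273.0431, 'cy': 212.6128, 'R': [[0.9419, -0.3357, 0.0071], [-0.187, -0.5419, -0.8194], [0.2789, 0.7705, -0.5732]], 't': [-0.5507, 0.1883, 0.6715]}
wrist {'fx': 313.5392, 'fy': 313.5392, 'cx': 280.353, 'cy': 210.7458, 'mount': [[0.0011, -0.964, -0.266, 0.0686], [1.0, 0.001, 0.0005, -0.0024], [-0.0002, -0.266, 0.964, -0.1419], [0.0, 0.0, 0.0, 1.0]]}
```

View pics/scene0.png

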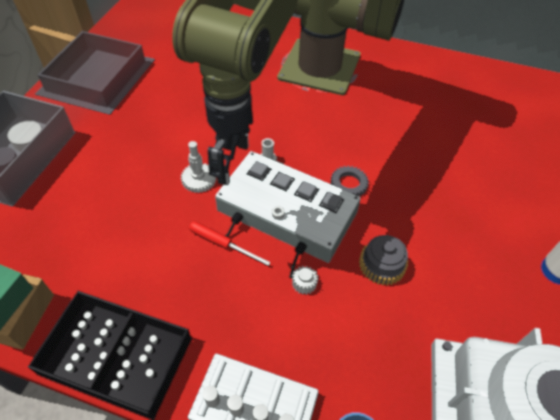

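View pics/wrist0.png

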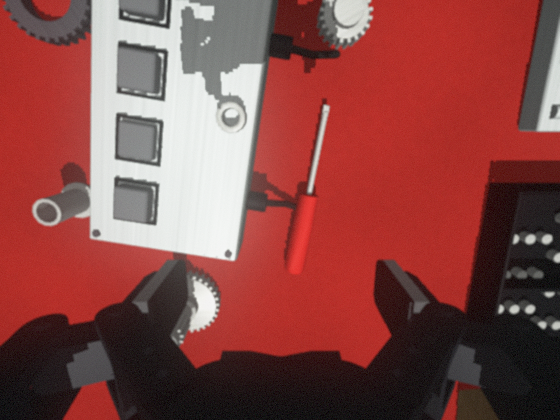

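View pics/side0.png

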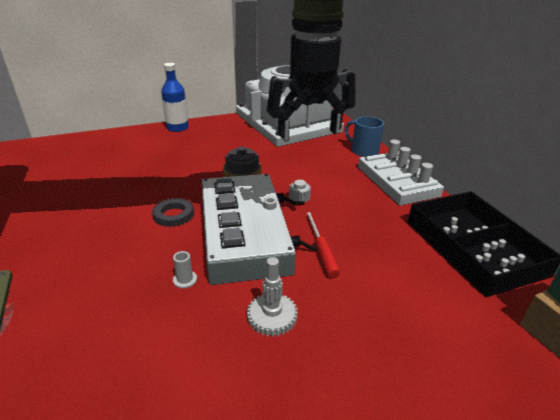

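The wrist view shows keys 1–4 at about (145,5), (141,70), (139,139) and (135,201), with image up = +y. The collar is at (231,116) and the sleeve at (50,208). In the scene view the keys run right to left at about (332,202), (307,191), (281,181) and (258,170). In the side view they are at (225,185), (227,201), (230,218) and (233,237).

```bash
cat > h.py <<'E'
import cv2,numpy as np
from scipy.spatial.transform import Rotation as Ro
def ray(c,uv,tcp=None,rot=None):
    d=np.array([(uv[0]-c["cx"])/c["fx"],(uv[1]-c["cy"])/c["fy"],1.])
    if "mount" in c:
        M=c["mount"];R=Ro.from_rotvec(rot).as_matrix()
        return tcp+R@M[:3,3],R@M[:3,:3]@d
    return -c["R"].T@c["t"],c["R"].T@d
def plane(c,uv,z,*a):
    o,d=ray(c,uv,*a);return o+d*(z-o[2])/d[2]
def tri(rays):
    A=0;b=0
    for o,d in rays:
        d=d/np.linalg.norm(d);P=np.eye(3)-np.outer(d,d);A=A+P;b=b+P@o
    X=np.linalg.solve(A,b)
    return X,[np.linalg.norm(np.cross(X-o,d/np.linalg.norm(d)))*1e3 for o,d in rays]
def cap(img,s,tol=9):
    m=np.zeros((img.shape[0]+2,img.shape[1]+2),np.uint8)
    n,_,m,bb=cv2.floodFill(img.copy(),m,s,(255,0,0),(tol,)*3,(tol,)*3,4|cv2.FLOODFILL_FIXED_RANGE)
    M=cv2.moments(m[1:-1,1:-1],True);return (M["m10"]/M["m00"],M["m01"]/M["m00"]),n,bb
E
python3 - <<'E'
from h import *
P=(np.array([.649402,0,.23005]),np.array([-2.220317,-2.22028,.002072]))
C={n:dict(np.load(n+"0.npz")) for n in("scene","side","wrist")}
S={"wrist":[None,(141,70),(139,139),(135,201)],"scene":[(332,202),(307,191),(281,181),(258,170)],"side":[(225,185),(227,201),(230,218),(233,237)]}
for k in range(4):
    rays=[]
    for n in S:
        if S[n][k] is None: continue
        uv,a,bb=cap(C[n]["frame"],S[n][k],14); ar=P if n=="wrist" else ()
        rays.append(ray(C[n],uv,*ar)); print(k+1,n,np.round(uv,1),a,bb,plane(C[n],uv,.075,*ar).round(4))
    X,e=tri(rays);print("  tri",X.round(4),np.round(e,1))
a=[plane(C["wrist"],u,.06,*P) for u in((96,233),(228,254))];print(a)
big=cv2.resize(C["wrist"]["frame"][0:300,0:300],(600,600),interpolation=cv2.INTER_CUBIC)
cv2.imwrite("pics/crop.png",big[:,:,::-1])
E
```

```text
1 scene [333.9 203.1] 194 (322, 196, 22, 17) [0.5428 0.1823 0.075 ]
1 side [224.6 184.8] 26 (218, 184, 14, 3) [0.5302 0.1629 0.075 ]
  tri [0.5341 0.1813 0.0637] [0. 0.]
2 wrist [135.2  70.4] 1400 (117, 48, 38, 46) [0.5198 0.1139 0.075 ]
2 scene [305.8 187.7] 128 (297, 182, 20, 12) [0.5225 0.1121 0.075 ]
2 side [226.7 200.5] 19 (221, 199, 11, 3) [0.519  0.1009 0.075 ]
  tri [0.5193 0.1122 0.0698] [2.9 1.2 2.7]
3 wrist [135.4 141.3] 1081 (119, 123, 35, 39) [0.5125 0.0533 0.075 ]
3 scene [281.5 178.6] 132 (272, 172, 21, 13) [0.5157 0.0523 0.075 ]
3 side [229.3 217.2] 152 (220, 212, 20, 11) [0.5092 0.0422 0.075 ]
  tri [0.5106 0.0517 0.0687] [1.5 0.9 0.8]
4 wrist [129.3 204.5] 941 (113, 178, 34, 44) [ 0.4992 -0.0072  0.075 ]
4 scene [258.2 167.4] 104 (250, 162, 18, 11) [ 0.5022 -0.0089  0.075 ]
4 side [232.  233.7] 174 (223, 228, 20, 12) [ 0.5006 -0.0099  0.075 ]
  tri [ 0.5003 -0.0084  0.074 ] [1.8 1.2 0.6]
[array([ 0.45261757, -0.0420929 ,  0.06      ]), array([ 0.59073036, -0.06570117,  0.06      ])]
```

View pics/crop.png

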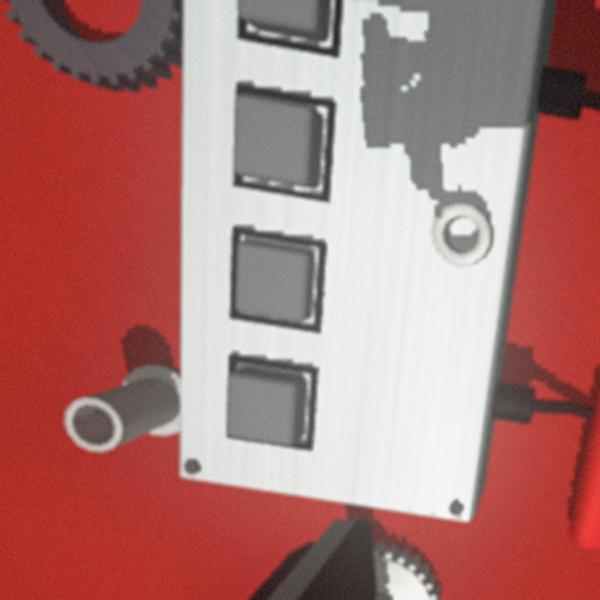

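The crop shows caps 2–4 inside black bezels. Cap 3 sits more centred in its bezel, so it looks lower, and the taps will tell. The bezel centres (wrist px) are about (142,70.7), (139.2,139.2) and (136.5,200.5).

Run:
```python
from h import *
P=(np.array([.649402,0,.23005]),np.array([-2.220317,-2.22028,.002072]))
c=dict(np.load("wrist0.npz"));w=lambda u,z:plane(c,u,z,*P)
B=np.array([w(u,.061)[:2] for u in((142,70.7),(139.2,139.2),(136.5,200.5))]);print("bezels",B.round(4))
f,b=w((90.5,238),.06),w((235,260.5),.06);print("corners",f,b,np.linalg.norm(f-b))
v=(B[0]-B[2]);print("pitch",np.linalg.norm(v)/2,"yaw",np.arctan2(-v[0],v[1]),"yaw corners",np.arctan2((b-f)[1],(b-f)[0]))
y=-.169;ey=np.array([-np.sin(y),np.cos(y)]);ex=np.array([np.cos(y),np.sin(y)])
K3=B.mean(0)
for i in range(4):print("key",i+1,(K3+ey*.062*(2-i)).round(4))
print("origin",(K3+.03*ex+.031*ey).round(4),"from corner",((f+b)[:2]/2+.145*ey).round(4))
for n,u,z in(("sleeve top",(47,211),.058),("collar",(231,116),.076)):print(n,w(u,z))
s=dict(np.load("side0.npz"));print("shaft top",plane(s,(272,262),.125),"collar",plane(s,(270,202),.068),"sleeve",plane(s,(182,256),.058))
```

```text
bezels [[ 0.5199  0.1158]
 [ 0.5101  0.0545]
 [ 0.5001 -0.0066]]
corners [ 0.44591846 -0.04770435  0.06      ] [ 0.59796163 -0.07325439  0.06      ] 0.15417499167487944
pitch 0.06196904761645025 yaw -0.16080819040040867 yaw corners -0.1664891288285534
key 1 [0.5309 0.1768]
key 2 [0.5204 0.1157]
key 3 [0.51   0.0546]
key 4 [ 0.4996 -0.0066]
origin [0.5448 0.0801] from corner [0.5463 0.0825]
sleeve top [ 0.40409851 -0.01866803  0.058     ]
collar [0.60217707 0.0757265  0.076     ]
shaft top [ 0.52512874 -0.1597371   0.125     ] collar [0.60478205 0.07669248 0.068     ] sleeve [ 0.40515633 -0.02184955  0.058     ]
```

Request:
move_arm --plan '[0,0,-0.028,-0.02,0.03,-0.01,0,0,0,-0.028,-0.02,0.03,-0.02,0,0,0,-0.028,-0.02,0.03,-0.025,0,0,0,-0.028,-0.02,0.03,-0.025,0,0,0,-0.028,-0.02,0.03,-0.025,0,0,0,-0.028,-0.0185,0.027,-0.025,0,0,0,0,0,0,0,0,0,0,0,0,0,0,0,0,0,0,0,0,0,0]' --newtons 20

```text
time_s: 1.27
tcp_pos: [0.533, 0.1764, 0.1027]
ee_rot: [2.4, 2.025, 0.003]
ft_force: [1.2, -0.0, 0.2]
opening: -0.002
gripper_force: 0.0
```

Request:
move_arm --plan '[0,0,0,-0.001,0,-0.01,0,0,0,0,0,0,-0.01,0,0,0,0,0,0,0,0,0,0,0,0,0,0,0]'

```text
time_s: 1.78
tcp_pos: [0.5304, 0.1769, 0.0811]
ee_rot: [-2.4, -2.027, 0.001]
ft_force: [0.6, 0.4, 1.1]
opening: -0.001
gripper_force: 0.0
```

Run:
```python
from cell import r
import cv2
for i in range(3):
    c=r.read_camera("side");o=r.get_obs();print(o["tcp_pos"].round(4),o["ft_force"].round(2))
cv2.imwrite("pics/s1.png",cv2.resize(c["frame"][120:300,140:340],(800,720))[:600,:,::-1])
```

```text
[0.5306 0.177  0.0814] [1.02 0.84 1.65]
[0.5307 0.177  0.0816] [ 1.18 -0.4  -0.37]
[0.5308 0.1771 0.0817] [ 0.05 -0.94 -0.  ]
```

View pics/s1.png

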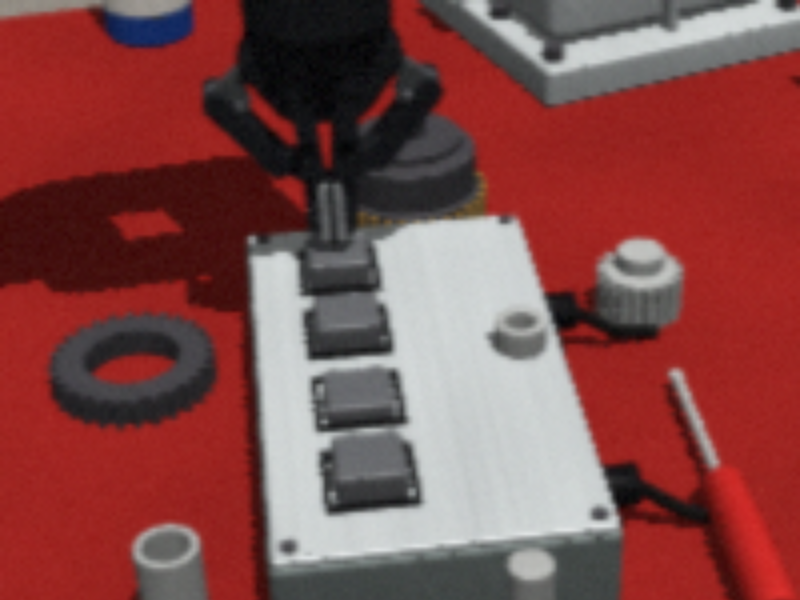

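The side view shows the shut fingertips right over key 1, with the drum, ring gear and collar clear. Key 3 looks lower. The force readings are noisy by about 1 N, so I will average them.

Request:
move_arm --plan '[0,0,0,0,0,-0.003,0,0,0,0,0,0,-0.003,0,0,0,0,0,0,-0.002,0,0,0,0,0,0,0,0,0,0,0,0,0,0,0]'

```text
time_s: 2.55
tcp_pos: [0.5306, 0.177, 0.0736]
ee_rot: [2.4, 2.027, 0.0]
ft_force: [-0.5, -0.8, 1.6]
opening: -0.001
gripper_force: 0.9
```

```bash
cat > f.py <<'E'
from cell import r
import numpy as np
F=[];Z=[]
for i in range(12):
    r.read_camera("side");o=r.get_obs();F.append(o["ft_force"]);Z.append(o["tcp_pos"])
print(o["time_s"],"F",np.mean(F,0).round(2),"sd",np.std(F,0).round(2),"tcp",np.mean(Z,0).round(4),"last z",Z[-1][2].round(4))
E
python3 f.py
```

```text
3.15 F [-0.01  0.34  1.71] sd [0.41 0.66 0.47] tcp [0.5306 0.177  0.0735] last z 0.0734
```

Request:
move_arm --plan '[0,0,0,0,0,0.006,0,0,0,0,0,0,0.008,0,0,0,0,-0.005,-0.03,0,0,0,0,0,-0.005,-0.031,0,0,0,0,0,0,0,0,0,0,0,0,0,0,0,0]'

```text
time_s: 3.9
tcp_pos: [0.5207, 0.1163, 0.0877]
ee_rot: [-2.4, -2.027, -0.001]
ft_force: [0.0, -0.4, 0.5]
opening: -0.003
gripper_force: 0.0
```

```bash
python3 f.py
```

```text
4.5 F [-0.14 -0.12 -0.11] sd [0.4  0.49 0.38] tcp [0.5205 0.1164 0.0874] last z 0.0873
```

Request:
move_arm --plan '[0,0,0,0,0,-0.006,0,0,0,0,0,0,-0.004,0,0,0,0,0,0,-0.002,0,0,0,0,0,0,-0.002,0,0,0,0,0,0,0,0,0,0,0,0,0,0,0]'

```text
time_s: 5.25
tcp_pos: [0.5205, 0.116, 0.0735]
ee_rot: [-2.4, -2.027, 0.0]
ft_force: [-1.2, 0.3, 2.0]
opening: 0.001
gripper_force: 0.9
```

```bash
python3 f.py
```

```text
5.85 F [-1.73 -0.42  1.91] sd [0.29 0.38 0.24] tcp [0.5205 0.116  0.0734] last z 0.0733
```

Keys 1 and 2 both gave about 1.8 N at 0.0735, so both are unlatched. Next is key 3, first to the same height.

Request:
move_arm --plan '[0,0,0,0,0,0.006,0,0,0,0,0,0,0.008,0,0,0,0,-0.005,-0.03,0,0,0,0,0,-0.0055,-0.031,0,0,0,0,0,0,0,0,0,0,0,0,0,0,-0.006,0,0,0,0,0,0,-0.004,0,0,0,0,0,0,-0.002,0,0,0,0,0,0,-0.002,0,0,0,0,0,0,0,0,0,0,0,0,0,0,0]'

```text
time_s: 7.22
tcp_pos: [0.5101, 0.055, 0.0734]
ee_rot: [2.4, 2.027, 0.0]
ft_force: [-0.2, -0.4, -0.0]
opening: -0.004
gripper_force: 0.0
```

```bash
python3 f.py
```

```text
7.825 F [-0.13  0.22  0.08] sd [0.38 0.25 0.43] tcp [0.51   0.055  0.0734] last z 0.0733
```

No contact, so key 3 is low. I'll go down to just touch it near 0.070.

Request:
move_arm --plan '[0,0,0,0,0,-0.002,0,0,0,0,0,0,-0.001,0,0,0,0,0,0,-0.0005,0,0,0,0,0,0,0,0,0,0,0,0,0,0,0]'

```text
time_s: 8.45
tcp_pos: [0.5099, 0.055, 0.07]
ee_rot: [-2.4, -2.027, 0.0]
ft_force: [-1.4, 0.3, 2.1]
opening: -0.004
gripper_force: 1.5
```

```bash
python3 f.py
```

```text
9.05 F [-2.41  0.    3.25] sd [0.47 0.56 0.42] tcp [0.5099 0.055  0.0698] last z 0.0698
```

Key 3 is firm at 0.0698 with about 3 N, so it is the latched one. I'll tap key 4 before pushing it.

Request:
move_arm --plan '[0,0,0,0,0,0.0085,0,0,0,0,0,0,0.009,0,0,0,0,-0.005,-0.03,0,0,0,0,0,-0.0055,-0.031,0,0,0,0,0,0,0,0,0,0,0,0,0,0,-0.006,0,0,0,0,0,0,-0.004,0,0,0,0,0,0,-0.002,0,0,0,0,0,0,-0.002,0,0,0,0,0,0,0,0,0,0,0,0,0,0,0]'

```text
time_s: 10.42
tcp_pos: [0.4996, -0.0059, 0.0735]
ee_rot: [2.4, 2.027, 0.0]
ft_force: [-0.6, 1.7, 1.7]
opening: 0.002
gripper_force: 0.9
```

```bash
python3 f.py
```

```text
11.025 F [-0.14  1.57  1.86] sd [0.54 0.69 0.56] tcp [ 0.4997 -0.006   0.0735] last z 0.0734
```

Key 4 gives like keys 1 and 2. Back to key 3 to push it to the bottom at about 0.066.

Request:
move_arm --plan '[0,0,0,0,0,0.006,0,0,0,0,0,0,0.008,0,0,0,0,0.005,0.03,0,0,0,0,0,0.0055,0.031,0,0,0,0,0,0,0,0,0,0,0,0,0,0,-0.008,0,0,0,0,0,0,-0.006,0,0,0,0,0,0,-0.003,0,0,0,0,0,0,-0.002,0,0,0,0,0,0,-0.002,0,0,0,0,0,0,0,0,0,0,0,0,0,0,0,0,0,0,0,0,0,0,0]'

```text
schema error: expected a multiple of 7 numbers
```

```bash
python3 f.py
```

```text
11.625 F [0.93 1.64 1.87] sd [0.53 0.49 0.49] tcp [ 0.4997 -0.0061  0.0734] last z 0.0734
```

Request:
move_arm --plan '[0,0,0,0,0,0.006,0,0,0,0,0,0,0.008,0,0,0,0,0.005,0.03,0,0,0,0,0,0.0055,0.031,0,0,0,0,0,0,0,0,0,0,0,0,0,0,-0.008,0,0,0,0,0,0,-0.006,0,0,0,0,0,0,-0.003,0,0,0,0,0,0,-0.002,0,0,0,0,0,0,-0.002,0,0,0,0,0,0,0,0,0,0,0,0,0,0,0]'

```text
time_s: 13.12
tcp_pos: [0.5102, 0.0548, 0.0666]
ee_rot: [2.4, 2.027, 0.0]
ft_force: [-2.6, -2.1, 4.1]
opening: -0.0
gripper_force: 2.1
```

```bash
python3 f.py
```

```text
13.725 F [-2.42 -2.7   4.35] sd [0.75 0.44 0.79] tcp [0.5102 0.0548 0.0665] last z 0.0664
```

Request:
move_arm --plan '[0,0,0,0,0,-0.0007,0,0,0,0,0,0,0,0,0,0,0,0,0,0,0,0,0,0,0,0,0.004,0,0,0,0,0,0,0.006,0,0,0,0,0,0,0.02,0,0,0,0,0,0,0.05,0,0,0,0,0,0,0.05,0,0,0,0,0,0,0.04,0,0,0,0,0,0,0,0,0,0,0,0,0,0,0]'

```text
time_s: 15.1
tcp_pos: [0.5094, 0.0554, 0.2344]
ee_rot: [-2.399, -2.026, 0.001]
ft_force: [-0.5, 0.8, -0.5]
opening: 0.002
gripper_force: 0.0
```

Run:
```python
from cell import r
import cv2,numpy as np
c=r.read_camera("side");o=r.get_obs();print(o["time_s"],o["tcp_pos"],o["ft_force"])
a=c["frame"][160:280,180:320];b=np.load("side0.npz")["frame"][160:280,180:320]
cv2.imwrite("pics/s2.png",cv2.resize(np.hstack([b,a]),(800,343),interpolation=cv2.INTER_CUBIC)[:,:,::-1])
```

```text
15.15 [0.50902183 0.05527352 0.23363286] [-0.39124564 -0.17480173 -0.55419482]
```

View pics/s2.png

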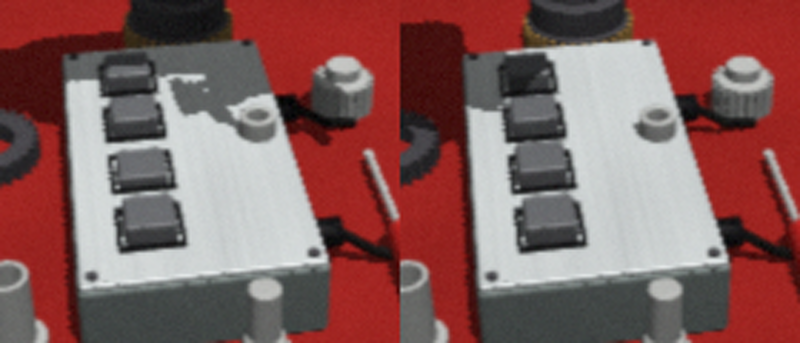

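The before/after pair shows key 3's cap now raised like its neighbours: its top edge was at row ~148 and is now ~143, and it covers its bezel. The parts visible in this crop have not moved.

```bash
python3 -c "
from cell import r
print(r.job_done())"
```

```text
the job is handed in; nothing more can be done
None
```

I tapped all four keys left to right and found key 3 latched; I then pushed it to the bottom, the side view shows it sprung up level with the others, and I handed the job in at about 15 s.

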